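# Turn the parts carousel to the yellow pot

### The arm

A 6-joint arm with a two-finger parallel gripper is mounted at the origin on the work surface. World frame = base frame: x ahead of the robot, y to its left, z up, the work surface at z = 0. Lengths are in mm, angles in rad, forces in N, time in s.
With the tool pointing down it reaches from about 400 to 825 mm from the base axis. Payload 7 kg.
Tool frame: the origin (TCP) lies midway between the tips of the shut fingers; the grasp point (between the pads) lies 19 mm behind it; z points along the fingers, y is the direction in which the jaws open and shut (so a half turn about z gives the same grasp; the last joint's range is limited). The gripper opens to 88 mm and grips with 3 to 60 N. Pads are 19 mm wide; open, the fingers measure 130 mm over their backs; the gripper's body (78 mm by 193 mm) begins 47 mm behind the grasp point.
Start: joints at [-0.897, 0.359, 0.012, 0, -1.224, -0.288], TCP at [253.975, -625.373, 198.961] pointing down, gripper open.
Joint ranges: [-3.07, 3.07], [-1.43, 2.12], [-1.02, 1.25], [-3.03, 1.67], [-3.05, -0], [-3.03, 3.03]. Speed limits (rad/s): [2.39, 2.39, 3.01, 3.14, 3.14, 3.14].

### API

Orientations are given as a 3x3 rotation matrix whose columns are the frame's x, y, z axes.
In Python, from station import sense, snapshot, sign_off gives the robot as it stands.
- The arm moves only by the tool jog_arm, never from a script. Its arguments are lists of equal length, an entry for each row: "linear": the shift along the tool's x, y, z in m, a list of three; "yaw": the turn about the tool's z in degrees. In form: {"linear": [[dx, dy, dz], ...], "yaw": [yaw, ...]}. A call has exactly 10 rows; each row shifts and turns the commanded pose from where the row before left it, along the tool's axes as they then stand; what a row does not reach is not made up. A row lasts 1/8 s, in which the tool goes at most 62.5 mm and 10.7 degrees, less where a joint would pass 70% of its speed; a pose out of reach is approached as far as the arm can. A call with a gripper value outside its range is refused whole. "hand" is the opening, from 0 (shut) to 1 (fully open), set as the call begins (left out, the last holds). The fingers move at their own pace and stop on an object; the grip force is fixed at half the most. Time passes only in rows, so rows that do not move let the fingers close, or fill a call up. It gives the time, the measured TCP pose, the force and the opening at its end, in the units of the state.
- sense(): the state, without advancing time (a new reading comes with each control period).
- snapshot(name): name is "side" or "top" or "wrist"; returns a dict with "img" (480x640x3 uint8, red, green, blue), "fx", "fy", "cx", "cy" (pixels), "R" (3x3) and "t" (3): a world point X has camera coordinates R X + t. Camera axes: x right, y down, z forward; pixel columns grow to the right and rows downward; lengths in mm; the calibration is good to about 2 mm. A picture is of the moment at which its call begins. There is no depth.
- sign_off(): hands the job in, once; it reports no verdict.
The state is a dict: "time_s": time; "q": joint angles; "joint_vel": joint speeds; "joint_torque": joint torques, N m; "position": TCP position; "tcp_rot": TCP orientation; "ft_force": force on the tool from outside, world axes, zero at the start; "ft_torque": the same for the moment, N m; "finger_gap": finger opening in mm.
Only numpy, scipy, OpenCV 4.12 (cv2) and the standard library are available. Lean on these libraries where they do the work, as an engineer would, in place of code of your own. Each camera call takes 0.05 s, during which the arm holds its last target.

### The job

Bring the yellow-lidded pot to the front of the small-parts carousel: with the fingertips, push the tray's rim or the white pegs on it, gently, until that pot stands squarely in line with the black arrow on the foot, then leave the tray at rest. Do not push, grip or lift the pots themselves; they all stay in their collars. Leave the tape, the bottle and the carton where they are.

Things in the scene. Friction and masses are not known exactly. Their poses are not given: they have to be found in the camera images.
- foot: Fixed plywood foot under the tray: disc 230 mm across, 12 mm high, with a 60 mm wide tongue reaching out beyond the tray to 200 mm from the centre. A black arrow head on the tongue points in at the tray. Origin: on the bench below the tray's axis. Tongue and arrow lie along its -x axis, the carousel's front, which faces the robot's side within 0.4 rad.
- tray: Blue round tray, 280 mm across, 12 mm thick, top 42 mm above the bench. Turns about its vertical centre axis either way without stops; light friction (0.1 N m), stays where left. Origin: centre of its underside. Six black collars, 4.5 mm high, hold the pots 72 mm from the axis at 0, 60, 120.. degrees from its x axis. A 44 mm steel boss, 10 mm high, marks the centre.
- peg (a point): One of six equal white finger pegs standing on the tray's rim, 14 mm across, from the tray's top (42 mm above the bench) to 87 mm above the bench. This point: middle of the peg's top end. The pegs are centred 130 mm from the axis, at 30, 90, 150, 210, 270 and 330 degrees from the tray's x axis (anticlockwise from above), between the pots; this is the one at 30.
- pot_yellow: The marked one. Small-parts pot, loose, grey, with a yellow lid: 42 mm across, 45 mm tall, about 90 g. Stands in one of the six collars of the tray. Origin: centre of its underside, z up.
- pot_white1: Small-parts pot, loose, grey, with a white lid: 42 mm across, 45 mm tall, about 90 g. Stands in one of the six collars of the tray. Origin: centre of its underside, z up.
- pot_white2: Small-parts pot, loose, grey, with a white lid: 42 mm across, 45 mm tall, about 90 g. Stands in one of the six collars of the tray. Origin: centre of its underside, z up.
- pot_white3: Small-parts pot, loose, grey, with a white lid: 42 mm across, 45 mm tall, about 90 g. Stands in one of the six collars of the tray. Origin: centre of its underside, z up.
- pot_green1: Small-parts pot, loose, grey, with a green lid: 42 mm across, 45 mm tall, about 90 g. Stands in one of the six collars of the tray. Origin: centre of its underside, z up.
- pot_green2: Small-parts pot, loose, grey, with a green lid: 42 mm across, 45 mm tall, about 90 g. Stands in one of the six collars of the tray. Origin: centre of its underside, z up.
- tape_roll: Bystander: roll of grey tape lying flat, 90 mm across, 48 mm high, beside the tray. Origin: centre of its underside.
- glue_bottle: Bystander: small white bottle with a red cap, 48 mm across, 85 mm tall, standing beside the tray. Origin: centre of its underside.
- carton: Bystander: cardboard carton 70 x 100 x 50 mm (x, y, z) on the bench beside the tray. Origin: centre of its underside.
Mind the look-alikes: they are no part of the job. What is shaped like the pot_white1 but orange or purple is not meant. What is shaped like the pot_green1 but pink is not meant.

How it is judged (in metres and radians):
On the way:
1. the fingers push the tray (its rim or pegs) (contact force between the fingers and tray above 0.2 N).
At the end, for the whole second after the job is handed in: The yellow-lidded pot's centre is at the arrow's side of the tray, within 10 mm sideways of the line from the tray's axis through the arrow; the tray is still; all six pots stand upright in their collars; tape, bottle and carton are within 15 mm of where they were (y of pot_yellow in the frame of foot between -0.01 and 0.01 m and x of pot_yellow in the frame of foot below -0.055 m and angular speed of tray below 0.05 rad/s and z of each of pot_yellow, pot_white1, pot_white2, pot_white3, pot_green1, pot_green2 in the frame of tray below 0.018 m and angle between each of pot_yellow, pot_white1, pot_white2, pot_white3, pot_green1, pot_green2's own z axis and vertical below 0.2 rad and horizontal distance between pot_yellow and tray between 0.064 and 0.08 m and horizontal distance between pot_white1 and tray between 0.064 and 0.08 m and horizontal distance between pot_white2 and tray between 0.064 and 0.08 m and horizontal distance between pot_white3 and tray between 0.064 and 0.08 m and horizontal distance between pot_green1 and tray between 0.064 and 0.08 m and horizontal distance between pot_green2 and tray between 0.064 and 0.08 m and distance of each of tape_roll, glue_bottle, carton from where it was at the start of the episode below 0.015 m); the robot touches nothing.
It fails at once if a pot is lifted or tipped out of its collar (z of any of pot_yellow, pot_white1, pot_white2, pot_white3, pot_green1, pot_green2 in the frame of tray above 0.022 m or angle between any of pot_yellow, pot_white1, pot_white2, pot_white3, pot_green1, pot_green2's own z axis and vertical above 0.35 rad).
It fails at once if a pot is itself pushed or gripped by the robot (more than 4 N) (contact force between any of the fingers, the arm and pot_yellow above 4 N or contact force between any of the fingers, the arm and pot_white1 above 4 N or contact force between any of the fingers, the arm and pot_white2 above 4 N or contact force between any of the fingers, the arm and pot_white3 above 4 N or contact force between any of the fingers, the arm and pot_green1 above 4 N or contact force between any of the fingers, the arm and pot_green2 above 4 N).
It fails at once if the tray is flung round (faster than 3 rad/s) (angular speed of tray above 3 rad/s).
It fails at once if the tape roll, glue bottle or carton is moved more than 15 mm (distance of any of tape_roll, glue_bottle, carton from where it was at the start of the episode above 0.015 m).
It also fails if it takes over 51 s, if anything falls off the work surface, if the arm or the gripper's body presses on something with over 40 N, if the wrist force passes 120 N, or if a joint passes its speed limit or range.

## Working session

There is one attempt and no reset: what is moved stays moved. The work goes in short steps, Python scripts to look and compute and a tool call to move; the robot and the scene stay as the last step left them, time stands still between calls to the robot, and variables do not carry over. Pictures are saved under pics/ and viewed, and the job is handed in when it is done.

Besides the shell and the picture viewer there is one more tool, called after "Request:" as name(argument=value, ...), one argument or row to a line, values as JSON. jog_arm: Moves the arm, as the interface text tells. Its arguments: {"type":"object","properties":{"linear":{"type":"array"},"yaw":{"type":"array"},"hand":{"type":"number"}},"required":["linear","yaw"]}

```bash
mkdir -p pics
python3 - <<'E'
from station import *
import cv2
for n in ("top","side"):
    s=snapshot(n); cv2.imwrite(f"pics/{n}0.png",s["img"][:,:,::-1]); print(n,s["fx"],s["cx"],s["cy"],s["R"],s["t"])
s=sense();print(s["time_s"],s["position"],s["tcp_rot"],s["finger_gap"])
E
```

```text
top 555.3895082046894 323.6616769868623 234.84818137134266 [[ 0.00559871 -0.9998492  -0.016439  ]
 [-0.99762492 -0.00445613 -0.06873616]
 [ 0.06865254  0.01678479 -0.99749942]] [  53.04548343  620.4953344  1295.14558295]
side 513.2779052667065 321.2528809758754 239.6315144950404 [[ 0.73922544 -0.67345065  0.00315726]
 [-0.38180011 -0.42294261 -0.82179573]
 [ 0.55477421  0.60628687 -0.56977347]] [-431.45018041  309.07968698  580.4808584 ]
0.1 [ 253.79164142 -624.97484282  198.11383016] [[-9.26536581e-01 -3.76204050e-01 -6.90586436e-04]
 [-3.76204653e-01  9.26535688e-01  1.29566864e-03]
 [ 1.52417190e-04  1.46028622e-03 -9.99998922e-01]] 88.12090382686884
```

View pics/top0.png

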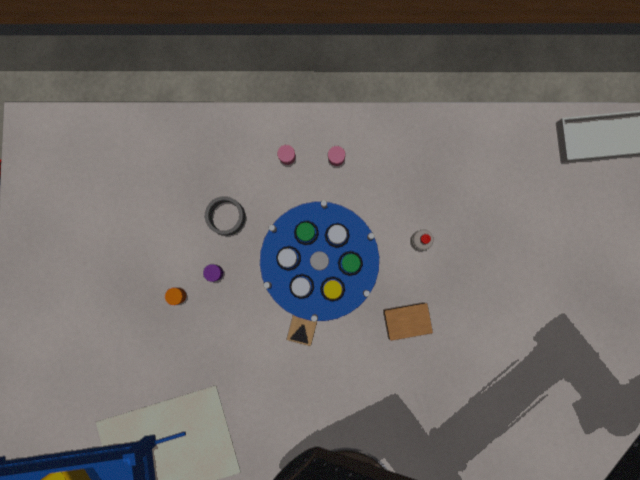

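View pics/side0.png

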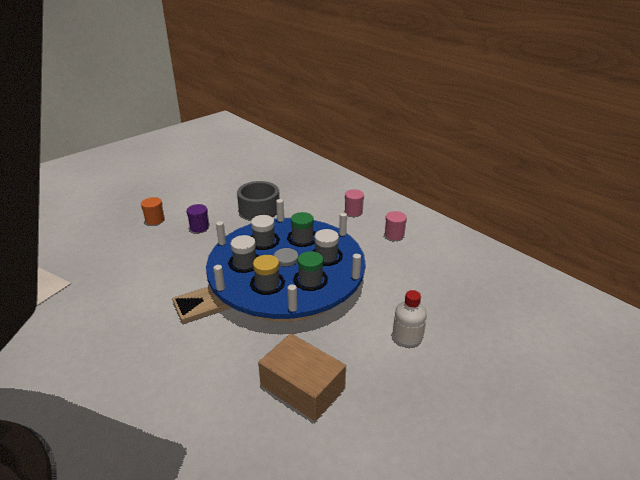

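Top view: tray centre is near (320,261), the yellow lid at (333,289) and the arrow at (301,333). Pegs are at (314,318), (367,294), (372,236), (324,203), (272,228) and (267,285). Next I'll measure these more exactly.

```bash
cat > h.py <<'E'
from station import *
import cv2, numpy as np
def ray(s,u,v,z):
    d=s["R"].T@np.array([(u-s["cx"])/s["fx"],(v-s["cy"])/s["fy"],1]); c=-s["R"].T@np.asarray(s["t"])
    return c+d*(z-c[2])/d[2]
def blobs(m,lo):
    n,l,st,ce=cv2.connectedComponentsWithStats(m.astype(np.uint8)); return [(ce[i],st[i,4]) for i in range(1,n) if st[i,4]>=lo]
def measure(s):
    im=s["img"]; hsv=cv2.cvtColor(im,cv2.COLOR_RGB2HSV); H,S,V=[hsv[...,i].astype(int) for i in range(3)]
    roi=np.zeros(H.shape,bool); roi[185:360,245:395]=1
    blue=(H>100)&(H<125)&(S>120)&roi
    cs,_=cv2.findContours(blue.astype(np.uint8),0,1); c=max(cs,key=cv2.contourArea); e=cv2.fitEllipse(cv2.convexHull(c))
    ctr=ray(s,*e[0],42)
    ye=[b for b in blobs((H>20)&(H<35)&(S>150)&(V>100)&roi,30)]
    bl=[b for b in blobs((V<60)&roi&(np.arange(480)[:,None]>320),30)]
    pg=[b for b in blobs((S<60)&(V>120)&roi,6)]
    return ctr,e,ye,bl,pg
E
python3 - <<'E'
from h import *
s=snapshot("top");c,e,ye,bl,pg=measure(s);print("ctr",c,e)
def rel(p):
    d=p[:2]-c[:2];return p.round(1),np.hypot(*d).round(1),np.degrees(np.arctan2(d[1],d[0])).round(1)
for b in ye:print("Y",b,rel(ray(s,*b[0],90)))
for b in bl:print("arrow",b,rel(ray(s,*b[0],12)))
for b in pg:
  if b[1]<60: print("peg",b,rel(ray(s,*b[0],87)))
for n,u,v,z in(("bottle",423,240,80),("carton",385,312,50),("carton",388,340,50),("carton",433,332,50),("carton",429,303,50)):print(n,ray(s,u,v,z).round())
E
```

```text
ctr [557.85796683  65.87146547  42.        ] ((319.2005310058594, 260.963134765625), (118.32206726074219, 118.58161926269531), 67.52289581298828)
Y (array([332.40944882, 289.43307087]), np.int32(254)) (array([493.5,  34.8,  90. ]), np.float64(71.5), np.float64(-154.2))
arrow (array([300.18292683, 334.91463415]), np.int32(164)) (array([383.8, 110.5,  12. ]), np.float64(179.7), np.float64(165.6))
peg (array([313.64285714, 318.35714286]), np.int32(28)) (array([428.9,  76.4,  87. ]), np.float64(129.4), np.float64(175.3))
bottle [ 606. -169.   80.]
carton [441. -86.  50.]
carton [378. -93.  50.]
carton [ 397. -195.   50.]
carton [ 463. -187.   50.]
```

Request:
jog_arm(
  linear=[
    [0,0,0],
    [0,0,0],
    [0,0,0],
    [0,0,0],
    [0,0,0],
    [0,0,0],
    [0,0,0],
    [0,0,0],
    [0,0,0],
    [0,0,0],
  ],
  yaw=[-9.3,-9.3,-9.3,-9.3,-9.3,-9.3,-9.3,-9.3,-9.4,-9.4],
  hand=0.36,
)

```text
time_s: 1.4
position: [253.9, -625.2, 198.5]
tcp_rot: [[0.432, -0.902, -0.0], [-0.902, -0.432, 0.001], [-0.001, 0.0, -1.0]]
ft_force: [-0.7, -0.7, 0.6]
finger_gap: 32.0
```

```bash
cat >> h.py <<'E'
def to(p):
    s=sense(); d=np.asarray(s["tcp_rot"]).T@(np.array(p)-s["position"]); y=np.asarray(s["tcp_rot"])[:,1]
    print("pos",np.round(s["position"],1),"gap",round(s["finger_gap"],1),"yang",np.degrees(np.arctan2(y[1],y[0])).round(1),"F",np.round(s["ft_force"],1),"t",s["time_s"],"tool delta",d.round(1))
E
python3 -c "
from h import *
a=np.radians(-64.7);to([557.9+130*np.cos(a),65.9+130*np.sin(a),150])"
```

```text
pos [ 253.9 -625.2  198.5] gap 32.0 yang -154.4 F [-0.7 -0.7  0.6] t 1.4 tool delta [-361.7 -572.2   48.8]
```

Request:
jog_arm(
  linear=[
    [-0.024,-0.038,0],
    [-0.024,-0.038,0],
    [-0.024,-0.038,0],
    [-0.024,-0.038,0],
    [-0.024,-0.038,0],
    [-0.024,-0.038,0],
    [-0.024,-0.038,0],
    [-0.024,-0.038,0],
    [-0.024,-0.038,0],
    [-0.024,-0.038,0],
  ],
  yaw=[0,0,0,0,0,0,0,0,0,0],
)

```text
time_s: 2.65
position: [495.5, -244.6, 198.9]
tcp_rot: [[0.427, -0.904, -0.0], [-0.904, -0.427, 0.0], [-0.0, -0.0, -1.0]]
ft_force: [0.8, -1.1, 0.5]
finger_gap: 31.5
```

Request:
jog_arm(
  linear=[
    [-0.024,-0.038,0],
    [-0.024,-0.038,0],
    [-0.024,-0.038,0],
    [-0.024,-0.038,0],
    [-0.0257,-0.04,0],
    [0,0,0.02],
    [0,0,0.02],
    [0,0,0.008],
    [0,0,0],
    [0,0,0],
  ],
  yaw=[0,0,0,0,0,0,0,0,0,0],
)

```text
time_s: 3.9
position: [617.0, -54.1, 151.9]
tcp_rot: [[0.427, -0.904, 0.001], [-0.904, -0.427, -0.0], [0.001, -0.001, -1.0]]
ft_force: [0.3, 0.5, -0.3]
finger_gap: 31.7
```

```bash
python3 -c "
from h import *
a=np.radians(-64.7);to([557.9+130*np.cos(a),65.9+130*np.sin(a),62])
for n in ('side','wrist','top'):
  s=snapshot(n); cv2.imwrite(f'pics/{n}1.png',s['img'][:,:,::-1])"
```

```text
pos [617.  -54.1 151.9] gap 31.7 yang -154.7 F [ 0.3  0.5 -0.3] t 3.9 tool delta [-3.8  2.2 89.9]
```

View pics/side1.png

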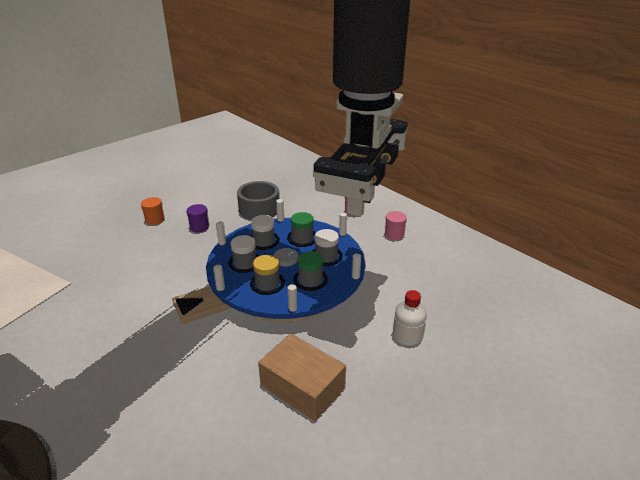

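View pics/wrist1.png

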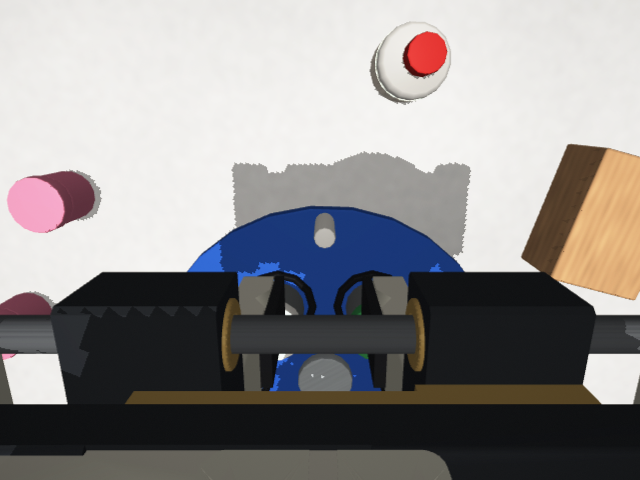

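The wrist view shows the peg top at (325,238), midway between the fingers. I'll check it by casting a ray.

```bash
python3 -c "
from h import *
a=np.radians(-64.7);print([557.9+130*np.cos(a),65.9+130*np.sin(a)])
s=snapshot('wrist');print(ray(s,325,238,87))
s=snapshot('side');print(ray(s,356,257,87));to([613.4,-51.6,62])"
```

```text
[np.float64(613.456522240335), np.float64(-51.630731455901184)]
[615.5305061  -53.14961758  87.        ]
[609.4445165  -55.26687937  87.        ]
pos [616.7 -53.9 151.5] gap 31.2 yang -154.7 F [-0.1  0.1  0. ] t 4.15 tool delta [-3.5  2.1 89.5]
```

Request:
jog_arm(
  linear=[
    [-0.003,0.0015,0],
    [0,0,0.015],
    [0,0,0.015],
    [0,0,0.012],
    [0,0,0.012],
    [0,0,0.012],
    [0,0,0.012],
    [0,0,0.012],
    [0,0,0],
    [0,0,0],
  ],
  yaw=[0,0,0,0,0,0,0,0,0,0],
)

```text
time_s: 5.4
position: [614.2, -51.8, 61.3]
tcp_rot: [[0.428, -0.904, 0.0], [-0.904, -0.428, -0.0], [0.0, -0.0, -1.0]]
ft_force: [-0.5, 0.4, -0.2]
finger_gap: 31.5
```

```bash
python3 -c "
from h import *
to([613.4,-51.6,62])
for n in ('side','wrist'):
  s=snapshot(n); cv2.imwrite(f'pics/{n}2.png',s['img'][:,:,::-1])"
```

```text
pos [614.2 -51.8  61.3] gap 31.5 yang -154.7 F [-0.5  0.4 -0.2] t 5.4 tool delta [-0.5  0.6 -0.7]
```

View pics/side2.png

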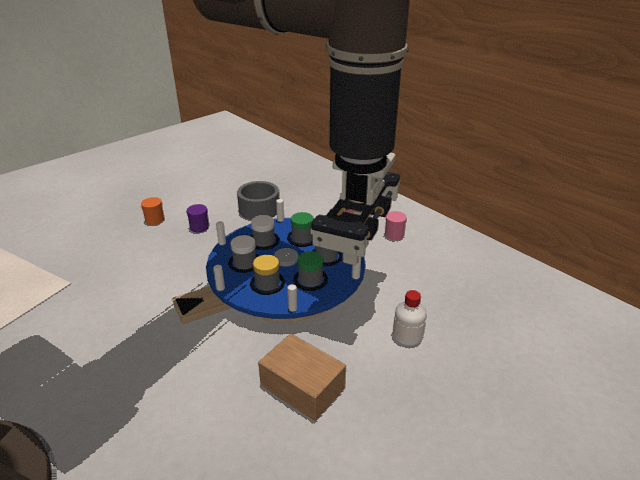

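Request:
jog_arm(
  linear=[
    [-0.0001,0.005,0],
    [-0.0001,0.005,0],
    [-0.0001,0.005,0],
    [-0.0001,0.005,0],
    [-0.0001,0.005,0],
    [-0.0001,0.005,0],
    [-0.0001,0.005,0],
    [-0.0001,0.005,0],
    [-0.0001,0.005,0],
    [-0.0001,0.005,0],
  ],
  yaw=[2.2,2.2,2.2,2.2,2.2,2.2,2.2,2.2,2.2,2.2],
)

```text
time_s: 6.75
position: [565.2, -64.2, 61.1]
tcp_rot: [[0.055, -0.998, 0.0], [-0.998, -0.055, 0.0], [-0.0, -0.0, -1.0]]
ft_force: [0.5, -0.4, 0.3]
finger_gap: 31.4
```

```bash
python3 -c "
from h import *
a=np.radians(-86.7);to([557.9+130*np.cos(a),65.9+130*np.sin(a),62])
for n in ('side','top'):
  s=snapshot(n); cv2.imwrite(f'pics/{n}3.png',s['img'][:,:,::-1])"
```

```text
pos [565.2 -64.2  61.1] gap 31.4 yang -176.9 F [ 0.5 -0.4  0.3] t 6.75 tool delta [-0.3 -0.2 -0.9]
```

View pics/side3.png

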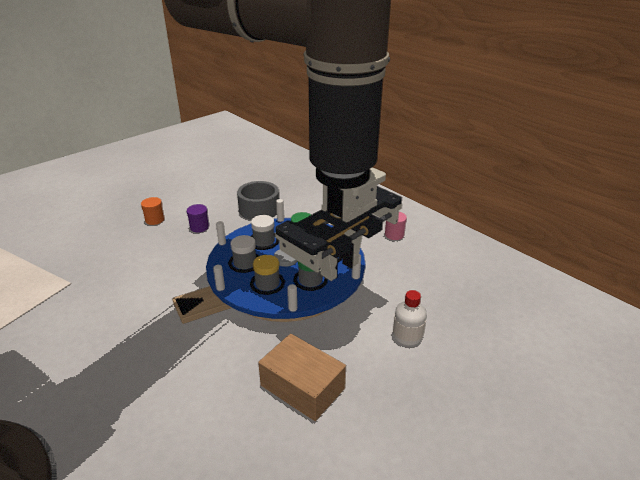

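View pics/top3.png

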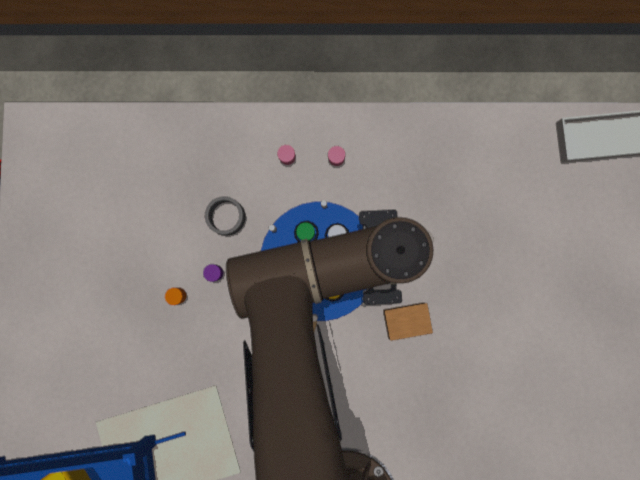

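```bash
python3 -c "
from h import *
s=snapshot('side')
for p in ([613.4,-51.6,87],[613.4,-51.6,42],sense()['position'],[557.9,65.9,52]):
  c=s['R']@np.array(p)+s['t'];print(p,s['fx']*c[0]/c[2]+s['cx'],s['fy']*c[1]/c[2]+s['cy'])
ims=[cv2.resize(cv2.imread(f'pics/side{i}.png')[180:320,260:400],(400,400),interpolation=2) for i in (2,3)]
cv2.imwrite('pics/z3.png',np.hstack(ims))
w=snapshot('wrist');cv2.imwrite('pics/wrist3.png',w['img'][:,:,::-1])"
```

```text
[613.4, -51.6, 87] 356.09501194225146 255.03802255792496
[613.4, -51.6, 42] 354.9786648395582 276.5111910309565
[565.43278252 -64.15253549  61.15332125] 339.97692972530615 283.4716847536138
[557.9, 65.9, 52] 285.1920487460649 254.15111214063134
```

View pics/z3.png

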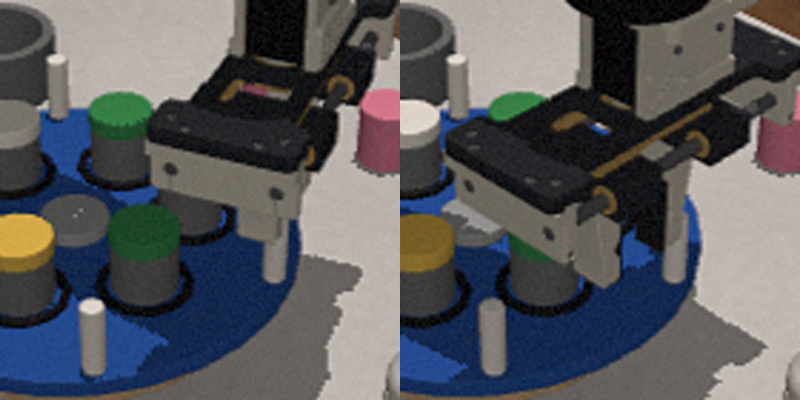

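View pics/wrist3.png

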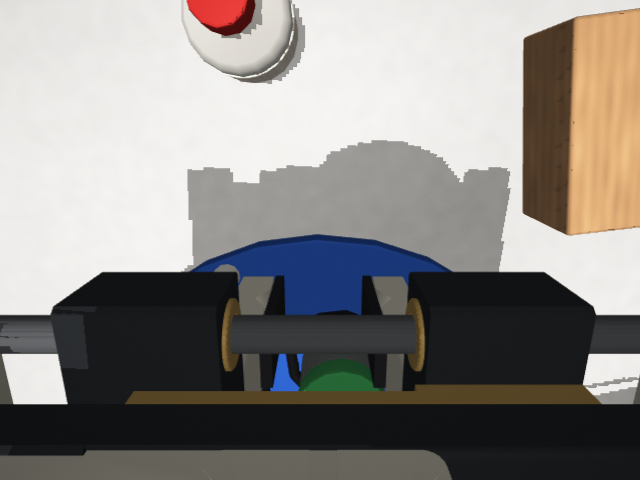

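View pics/wrist2.png

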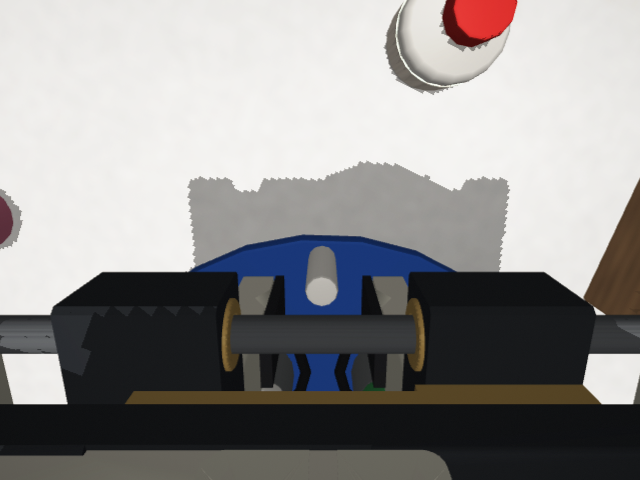

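```bash
python3 -c "
from h import *
st=sense();R=np.asarray(st['tcp_rot']);P=np.asarray(st['position'])
out=[]
for n in('side','wrist'):
  s=snapshot(n);im=s['img'][:,:,::-1].copy()
  for col,sy in(((0,0,255),1),((255,0,255),-1)):
   for x in(-9.5,9.5):
    for y in(16,37):
     for z in(0,-40):
      c=s['R']@(P+R@np.array([x,sy*y,z]))+s['t'];u=(int(s['fx']*c[0]/c[2]+s['cx']),int(s['fy']*c[1]/c[2]+s['cy']))
      cv2.circle(im,u,1 if z else 2,col if z==0 else (0,255,255),-1)
  out.append(im)
a=cv2.resize(out[0][180:320,260:400],(400,400),interpolation=0);b=cv2.resize(out[1][100:480,130:510],(400,400))
cv2.imwrite('pics/z4.png',np.hstack([a,b]))"
```

```text
(no output)
```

View pics/z4.png

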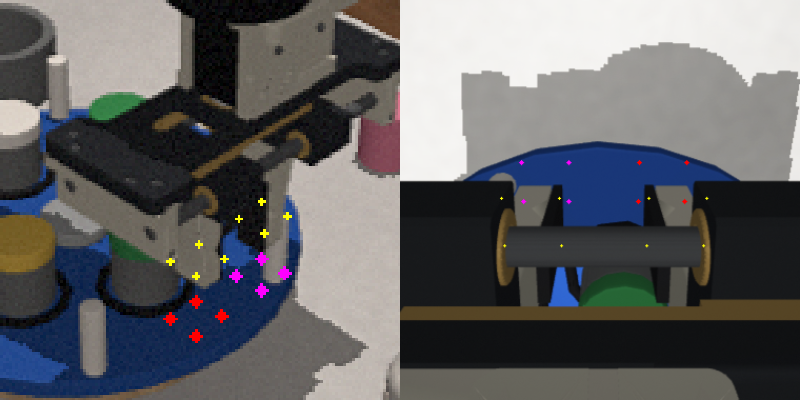

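```bash
python3 -c "
from h import *
a=snapshot('side')['img'][220:300,290:390,::-1];w=snapshot('wrist')['img'][240:420,210:430,::-1]
cv2.imwrite('pics/z5a.png',cv2.resize(a,(750,600),interpolation=2));cv2.imwrite('pics/z5b.png',cv2.resize(w,(660,540),interpolation=2))"
```

```text
(no output)
```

View pics/z5a.png

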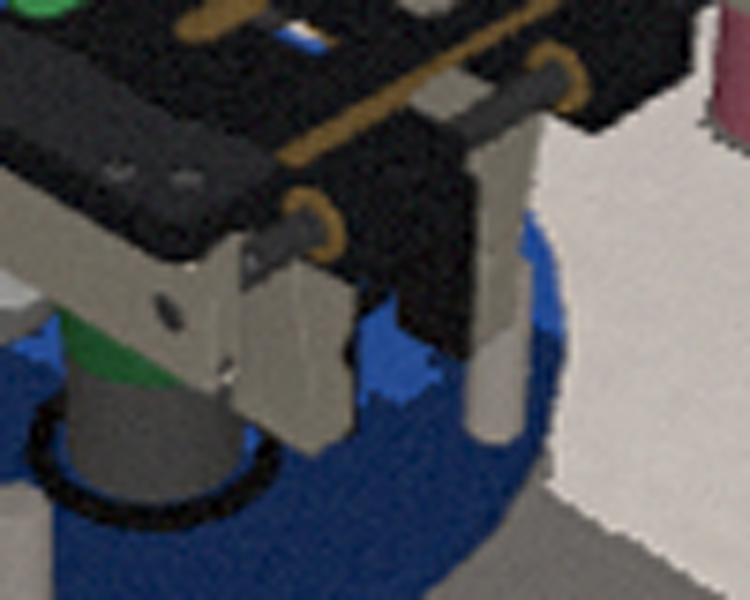

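View pics/z5b.png

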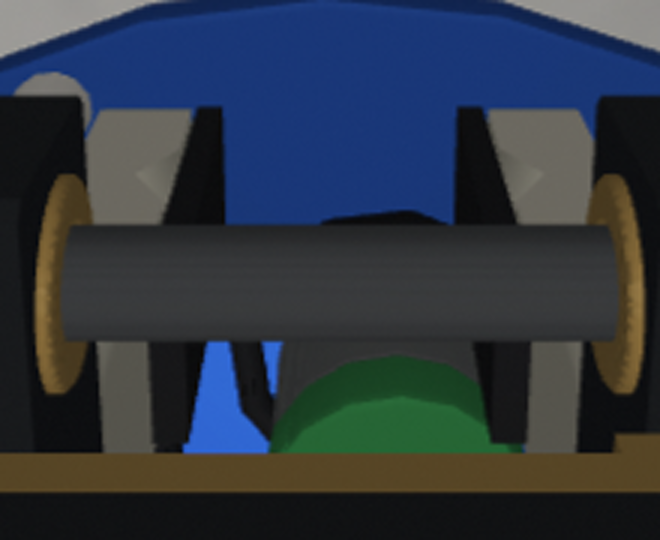

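```bash
python3 -c "
from h import *
def line(s,u,v):
    c=ray(s,u,v,300.);e=ray(s,u,v,0.);d=e-c;return c,d/np.linalg.norm(d)
st=sense();R=np.asarray(st['tcp_rot']);P=np.asarray(st['position'])
S=snapshot('side');W=snapshot('wrist')
def tri(a,b):
    c1,d1=line(S,*a);c2,d2=line(W,*b);t=np.linalg.lstsq(np.c_[d1,-d2],c2-c1,rcond=None)[0]
    p=c1+t[0]*d1;q=c2+t[1]*d2;print('mid',((p+q)/2).round(1),'gap',np.linalg.norm(p-q).round(1),'tool',(R.T@((p+q)/2-P)).round(1))
tri((332,280.7),(402.7,276)); tri((337.5,277.5),(362.3,276))
print('wristcam',(-W['R'].T@W['t']).round(1),'peg',)
tri((356,257),(227,270))
"
```

```text
mid [535.  -76.9  91.5] gap 0.5 tool [ 11.   31.5 -30.5]
mid [550.3 -73.7  87.1] gap 0.6 tool [  8.7  16.  -26.2]
wristcam [ 570.2 -136.4  246.5] peg
mid [600.3 -72.1  98.5] gap 12.8 tool [ 10.  -34.  -37.5]
```

```bash
python3 -c "
from h import *
st=sense();R=np.asarray(st['tcp_rot']);P=np.asarray(st['position'])
S=snapshot('side')
for n,x,y,zs in(('body',39,96.5,(-60,-66,-80,-95,-110)),('tip',9.5,37,(0,-20,-30,-40))):
  for z in zs:
    p=P+R@np.array([x,y,z]);c=S['R']@p+S['t'];print(n,z,p[2].round(),(S['fx']*c[0]/c[2]+S['cx']).round(1),(S['fy']*c[1]/c[2]+S['cy']).round(1))
"
```

```text
body -60 121.0 314.5 294.5
body -66 127.0 314.5 291.1
body -80 141.0 314.4 283.2
body -95 156.0 314.4 274.6
body -110 171.0 314.3 265.7
tip 0 61.0 328.4 297.2
tip -20 81.0 328.5 287.2
tip -30 91.0 328.6 282.1
tip -40 101.0 328.7 277.0
```

The fingers passed just over the peg top. Triangulated from the side and wrist views, the tips are near z≈89 mm, while the reported TCP is 61. The images show the whole gripper about 28–30 mm higher than reported. I'll raise, go back over the peg, and descend in steps guided by the images.

Request:
jog_arm(
  linear=[
    [0,0,-0.02],
    [-0.0004,-0.01,0],
    [-0.0004,-0.01,0],
    [-0.0004,-0.01,0],
    [-0.0004,-0.01,0],
    [-0.0004,-0.01,0],
    [0,0,0],
    [0,0,0],
    [0,0,0],
    [0,0,0],
  ],
  yaw=[0,-4.4,-4.4,-4.4,-4.4,-4.4,0,0,0,0],
)

```text
time_s: 8.55
position: [613.7, -51.8, 81.1]
tcp_rot: [[0.427, -0.904, 0.0], [-0.904, -0.427, 0.0], [0.0, -0.0, -1.0]]
ft_force: [0.6, 0.1, -0.4]
finger_gap: 31.2
```

```bash
python3 -c "
from h import *
to([613.4,-51.6,62])
out=[]
for n in ('side','wrist'):
  s=snapshot(n); out.append(s['img'][:,:,::-1])
cv2.imwrite('pics/z6.png',np.hstack([cv2.resize(out[0][160:320,280:440],(400,400),interpolation=2),cv2.resize(out[1][100:480,130:510],(400,400))]))"
```

```text
pos [613.7 -51.8  81.1] gap 31.2 yang -154.7 F [ 0.6  0.1 -0.4] t 8.55 tool delta [-0.3  0.2 19.1]
```

View pics/z6.png

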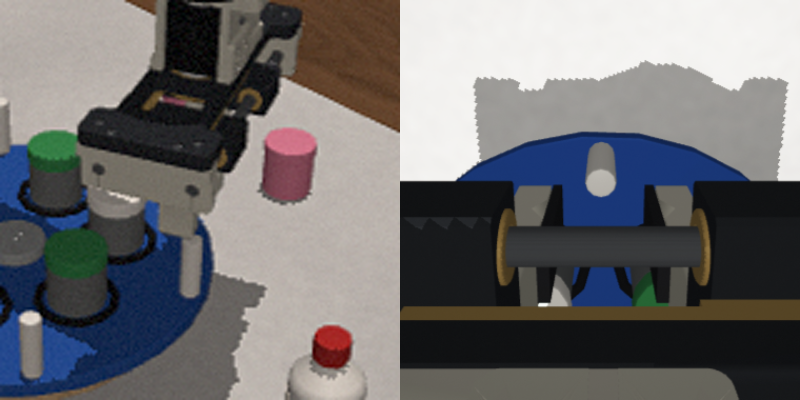

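Request:
jog_arm(
  linear=[
    [0,0,0.005],
    [0,0,0.005],
    [0,0,0.005],
    [0,0,0.005],
    [0,0,0.005],
    [0,0,0.005],
    [0,0,0.004],
    [0,0,0.004],
    [0,0,0],
    [0,0,0],
  ],
  yaw=[0,0,0,0,0,0,0,0,0,0],
)

```text
time_s: 9.9
position: [614.0, -51.7, 43.1]
tcp_rot: [[0.427, -0.904, 0.0], [-0.904, -0.427, -0.0], [0.0, -0.0, -1.0]]
ft_force: [-0.8, 0.5, -0.4]
finger_gap: 31.7
```

```bash
python3 -c "
from h import *
to([613.4,-51.6,62])
out=[]
for n in ('side','wrist'):
  s=snapshot(n); out.append(s['img'][:,:,::-1])
cv2.imwrite('pics/z7.png',np.hstack([cv2.resize(out[0][200:320,280:400],(400,400),interpolation=2),cv2.resize(out[1][100:480,130:510],(400,400))]))"
```

```text
pos [614.  -51.7  43.1] gap 31.7 yang -154.7 F [-0.8  0.5 -0.4] t 9.9 tool delta [ -0.3   0.5 -18.9]
```

View pics/z7.png

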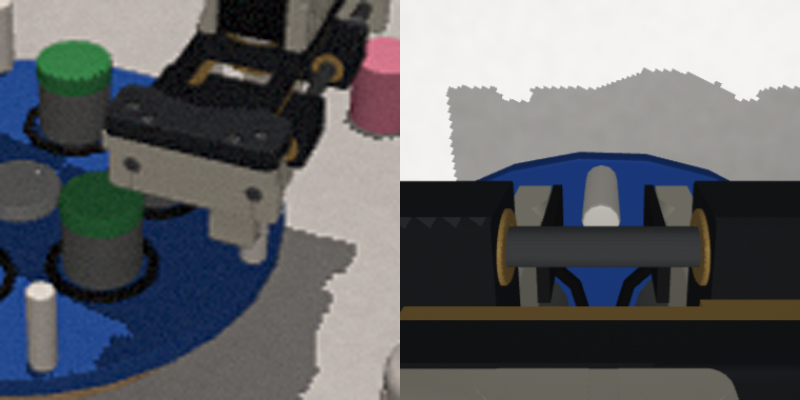

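The fingers now straddle the peg. I'll go 4 mm lower and start the sweep.

Request:
jog_arm(
  linear=[
    [0,0,0.004],
    [0,0,0],
    [-0.0001,0.005,0],
    [-0.0001,0.005,0],
    [-0.0001,0.005,0],
    [-0.0001,0.005,0],
    [-0.0001,0.005,0],
    [-0.0001,0.005,0],
    [-0.0001,0.005,0],
    [-0.0001,0.005,0],
  ],
  yaw=[0,0,2.2,2.2,2.2,2.2,2.2,2.2,2.2,2.2],
)

```text
time_s: 11.25
position: [575.4, -63.0, 39.1]
tcp_rot: [[0.131, -0.991, 0.0], [-0.991, -0.131, 0.0], [-0.0, -0.0, -1.0]]
ft_force: [1.1, 0.2, 0.2]
finger_gap: 31.9
```

```bash
python3 -c "
from h import *
a=np.radians(-64.7-17.6);to([557.9+130*np.cos(a),65.9+130*np.sin(a),39])
out=[]
for n in ('side','wrist'):
  s=snapshot(n); out.append(s['img'][:,:,::-1])
cv2.imwrite('pics/z8.png',np.hstack([cv2.resize(out[0][180:340,200:360],(400,400),interpolation=2),cv2.resize(out[1][100:480,130:510],(400,400))]))"
```

```text
pos [575.4 -63.   39.1] gap 31.9 yang -172.5 F [1.1 0.2 0.2] t 11.25 tool delta [-0.1  0.1  0.1]
```

View pics/z8.png

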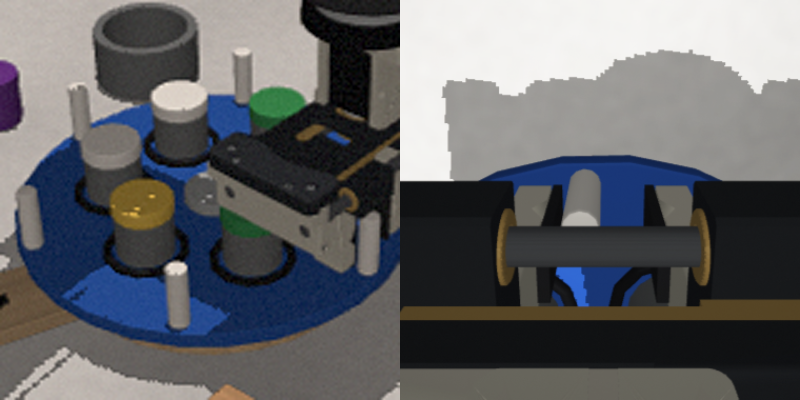

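The peg now sits against the trailing finger and the tray is turning. 26.4° of sweep remain.

Request:
jog_arm(
  linear=[
    [-0.0001,0.005,0],
    [-0.0001,0.005,0],
    [-0.0001,0.005,0],
    [-0.0001,0.005,0],
    [-0.0001,0.005,0],
    [-0.0001,0.005,0],
    [-0.0001,0.005,0],
    [-0.0001,0.005,0],
    [-0.0001,0.005,0],
    [-0.0001,0.005,0],
  ],
  yaw=[2.2,2.2,2.2,2.2,2.2,2.2,2.2,2.2,2.2,2.2],
)

```text
time_s: 12.6
position: [526.3, -60.0, 39.2]
tcp_rot: [[-0.248, -0.969, 0.001], [-0.969, 0.248, 0.0], [-0.0, -0.001, -1.0]]
ft_force: [1.2, -0.0, 1.2]
finger_gap: 31.8
```

Request:
jog_arm(
  linear=[
    [0,0.0025,0],
    [0,0.0025,0],
    [0,0.0025,0],
    [0,0.0025,0],
    [0,0,0],
    [0,0,0],
    [0,0,0],
    [0,0,0],
    [0,0,0],
    [0,0,0],
  ],
  yaw=[1.1,1.1,1.1,1.1,0,0,0,0,0,0],
)

```text
time_s: 13.85
position: [516.4, -57.3, 38.9]
tcp_rot: [[-0.321, -0.947, -0.0], [-0.947, 0.321, 0.0], [0.0, 0.0, -1.0]]
ft_force: [-0.0, 0.2, -0.1]
finger_gap: 31.3
```

```bash
python3 -c "
from h import *
a=np.radians(-64.7-44);to([557.9+130*np.cos(a),65.9+130*np.sin(a),39])
out=[]
for n in ('side','wrist'):
  s=snapshot(n); out.append(s['img'][:,:,::-1])
cv2.imwrite('pics/z9.png',np.hstack([cv2.resize(out[0][160:340,160:340],(400,400),interpolation=2),cv2.resize(out[1][100:480,130:510],(400,400))]))"
```

```text
pos [516.4 -57.3  38.9] gap 31.3 yang 161.3 F [-0.   0.2 -0.1] t 13.85 tool delta [-0.   0.2 -0.1]
```

View pics/z9.png

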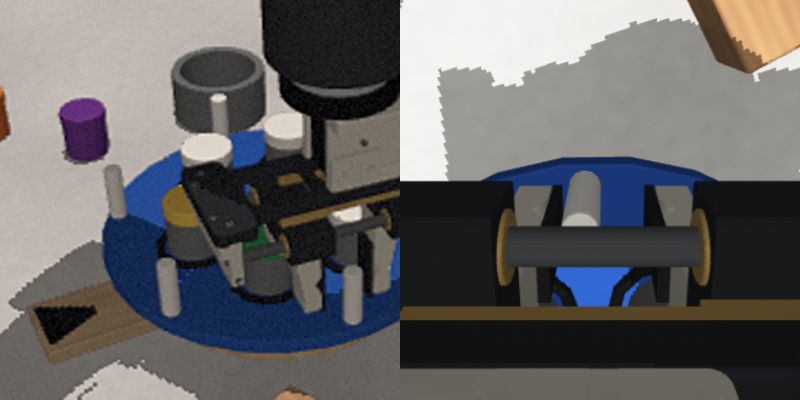

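Reported force is about zero. I'll centre the gap on the peg, lift, and clear away for a look.

Request:
jog_arm(
  linear=[
    [0,-0.004,0],
    [0,0,0],
    [0,0,-0.02],
    [0,0,-0.03],
    [0,0,-0.04],
    [0,0,-0.04],
    [0.04,0,-0.02],
    [0.05,0,0],
    [0.05,0,0],
    [0.05,0,0],
  ],
  yaw=[0,0,0,0,0,0,0,0,0,0],
)

```text
time_s: 15.2
position: [458.7, -239.9, 189.2]
tcp_rot: [[-0.32, -0.947, 0.001], [-0.947, 0.32, -0.0], [-0.0, -0.001, -1.0]]
ft_force: [-0.1, -0.0, -0.6]
finger_gap: 31.8
```

Request:
jog_arm(
  linear=[
    [0.05,0,0],
    [0.05,0,0],
    [0.05,0,0],
    [0.03,0,0],
    [0,0,0],
    [0,0,0],
    [0,0,0],
    [0,0,0],
    [0,0,0],
    [0,0,0],
  ],
  yaw=[0,0,0,0,0,0,0,0,0,0],
)

```text
time_s: 16.45
position: [401.8, -408.9, 189.0]
tcp_rot: [[-0.32, -0.947, 0.0], [-0.947, 0.32, -0.0], [-0.0, -0.0, -1.0]]
ft_force: [0.4, -0.9, -0.9]
finger_gap: 31.4
```

Run:
```python
from h import *
s=snapshot("top");cv2.imwrite("pics/top9.png",s["img"][:,:,::-1]);cv2.imwrite("pics/side9.png",snapshot("side")["img"][:,:,::-1])
c,e,ye,bl,pg=measure(s);print("ctr",c)
c0=np.array([557.9,65.9])
for cc in (c[:2],c0):
  def ang(p): d=p[:2]-cc;return np.hypot(*d).round(1),np.degrees(np.arctan2(d[1],d[0])).round(1)
  for b in ye:print("Y",b[1],ang(ray(s,*b[0],90)),ang(ray(s,*b[0],87)))
  for b in bl:print("arrow",b,ang(ray(s,*b[0],12)))
to([0,0,0])
```

```text
ctr [557.97604368  65.82018359  42.        ]
Y 264 (np.float64(71.7), np.float64(163.7)) (np.float64(71.8), np.float64(163.6))
arrow (array([300.15286624, 334.92993631]), np.int32(157)) (np.float64(179.8), np.float64(165.6))
Y 264 (np.float64(71.6), np.float64(163.7)) (np.float64(71.7), np.float64(163.7))
arrow (array([300.15286624, 334.92993631]), np.int32(157)) (np.float64(179.7), np.float64(165.6))
pos [ 401.6 -409.   189. ] gap 31.8 yang 161.3 F [ 0.  -0.1 -0.2] t 16.55 tool delta [-258.7  511.5  189. ]
```

View pics/top9.png

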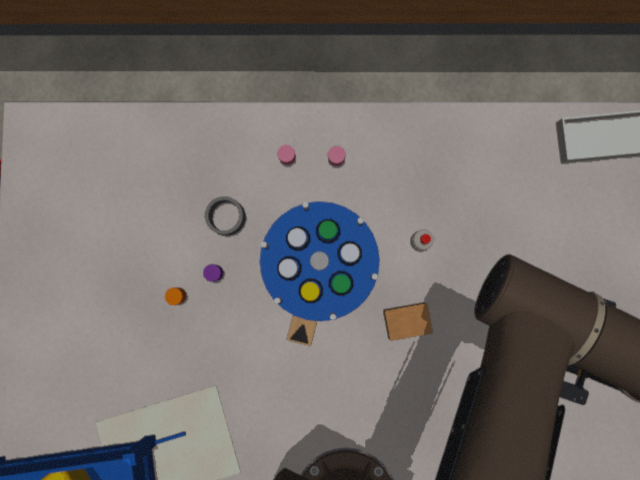

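View pics/side9.png

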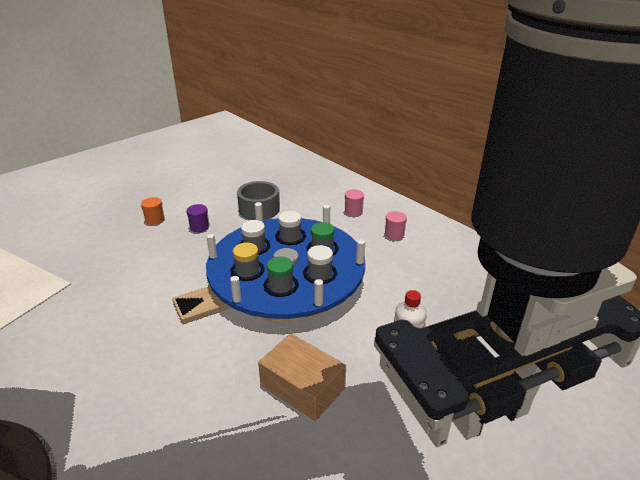

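Top view: the yellow lid is at (310,291), lined up with the arrow at (300,335). The measured offset is 1.9°, about 2.4 mm sideways, inside the 10 mm limit. The pots are upright in their collars. The bottle (423,240), carton and tape sit at the same pixels as before, and the arm is clear.

```bash
python3 -c "
from station import *
print(sign_off())"
```

```text
the job is handed in; nothing more can be done
None
```

The yellow-lidded pot now stands at the front of the carousel, in line with the arrow, and I have handed the job in. I straddled one white peg with the part-open fingers, turned the tray about 42° clockwise at roughly 0.3 rad/s, then lifted clear.

**Last checks (top and side pictures):**
- **Alignment:** the pot measures 163.7° against the arrow's 165.6°, about 2.4 mm off the line (limit 10 mm), and 72 mm from the axis.
- **Pots:** all six look upright and in their collars.
- **Bystanders:** the tape, bottle and carton appear where they were; I compared them by eye, not by measurement.
- **Arm and tray:** the arm was clear of everything. I did not measure the tray's speed at the end.

**What disagreed:** the images put the fingertips about 28 mm higher than the reported TCP height. My first sweep therefore passed just over the peg without moving the tray. I lowered the fingers to match the images and the second sweep worked.

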